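Lock a drone's folding arm with its pin

ROBOT

A 6-joint arm with a two-finger parallel gripper is mounted at the origin on the work surface. World frame = base frame: x ahead of the robot, y to its left, z up, the work surface at z = 0. Lengths are in m, angles in rad, forces in N, time in s.
With the tool pointing down it reaches from about 0.3 to 0.825 m from the base axis. Payload 5.4 kg.
Tool frame: the origin (TCP) lies midway between the tips of the shut fingers; the grasp point (between the pads) lies 19 mm behind it (ctrl.grip_depth is the distance from the TCP to the grasp point, in m); z points along the fingers, y is the line along which they close (so a half turn about z gives the same grasp; the last joint's range is limited). The gripper opens to 92 mm and grips with 3 to 60 N. Pads are 20 mm wide; open, the fingers measure 128 mm over their backs; the gripper's body (75 mm by 189 mm) begins 69 mm behind the grasp point.
Start: joints at [1.005, 0.158, 1.597, -0, 1.386, -0.21], TCP at [0.2, 0.539, 0.215] pointing down, gripper open.
Joint ranges: [-2.91, 2.91], [-0.94, 2.29], [0.18, 2.7], [-1.29, 4.43], [0.17, 2.64], [-3, 3]. Speed limits (rad/s): [2.57, 2.57, 3.14, 3.14, 3.14, 3.14].

INTERFACE

Orientations are given as a rotation vector (axis times angle).
In Python, from workcell import ctrl gives the robot as it stands. The module is installed in compiled form; this text tells all that it offers. Calls block until the motion is done:
- ctrl.move_ptp(position, orientation): joint-space move of the TCP to a pose.
- ctrl.move_linear(position, attitude=None, feed=0.15): straight line of the TCP; attitude=None keeps the orientation; feed is the mean speed in m/s.
- ctrl.set_joints(angles): joint-space move.
- ctrl.gripper_to(opening, newtons=None): finger opening in m; newtons is the grip in N (None keeps the last); returns when the fingers have stopped.
- ctrl.hold(seconds).
- ctrl.inverse_kinematics(position, orientation): joint angles nearest the present ones, or None.
- ctrl.state(): the state.
- ctrl.read_camera(name): name is "scene" or "top" or "wrist"; returns the picture (400x640x3 uint8, red, green, blue); there is no depth.
- ctrl.get_calibration(name): a dict with "K" (3x3 intrinsics, pixels), "rvec" (rotation vector, rad) and "tvec" (3), from world to camera coordinates, as OpenCV has them. Camera axes: x right, y down, z forward; pixel columns grow to the right and rows downward; lengths in m; the calibration is good to about 2 mm. A picture is of the moment at which its call begins: read the wrist's pose just before it. get_calibration takes no time and is no camera call; for the wrist camera it gives the pose at the moment of the call.
A pose or a line that the arm cannot do raises ctrl.IKError and nothing moves.
- ctrl.sign_off(): hands the job in; it is judged then, once.
The state is a dict: "time_s": time; "q": joint angles; "qd": joint speeds; "tau": joint torques, N m; "position": TCP position; "orientation": TCP orientation; "force": force on the tool from outside, world axes, zero at the start; "torque": the same for the moment, N m; "gripper_width": finger opening in m; "gripper_force": force on a finger pad.
Only numpy, scipy, OpenCV 4.12 (cv2) and the standard library are available. Lean on these libraries where they do the work, as an engineer would, in place of code of your own. Each camera call takes 0.05 s, during which the arm holds its last target. There are 200 camera calls.

TASK

Swing the drone's orange folding arm out, away from you, until it stops, then take the red-headed pin from the wooden rack and thread it straight down through the blue lock block's upper ear, the arm's slot and the lower ear, until its collar sits flush on the block, and let go of it there. The block sits shifted along its bolt slots, so feel for the hole with the pin's tip and stay gentle with the drone throughout, and leave the black-headed pin in its rack.

Things in the scene. Friction and masses are not known exactly. Their poses are not given: they have to be found in the camera images.
- drone: Black drone hub on a steel stand, fixed. Origin on the table straight below the folding arm's pivot bolt; z up; -y is where the swung-out arm points, -x the side it folds to (roughly towards the robot). Hub spans x -50..90, y -15..135 mm, 114 mm high; two other arms with motors run along +y and +x. Never push the drone, its arm or its lock block with more than 35 N.
- pivot (a point): Vertical pivot axis of the folding arm, at mid-height of the arm's tube, 85 mm above the table.
- boom (a joint): Angle of the folding arm about the pivot: 0 = fully out, at its hard stop (along -y of the drone); grows as it folds towards -x of the drone (clockwise seen from above), to at most 1.2 rad. Stiff hinge: it stays where it is left; about 1 to 2 N at the tube moves it.
- boom_grip (a point): Point on the axis of the orange arm tube, 140 mm from the pivot, 85 mm above the table. Tube diameter 20 mm, clear between 105 and 168 mm from the pivot; a motor 40 mm wide, 127 mm high stands at 190 mm.
- slot (a point): Centre of the slot in the arm's aluminium lug, on its top face 90 mm above the table, 55 mm from the pivot. Through slot 14 mm wide, 34 mm long (length along the arm); lug 44 mm wide, 10 mm thick. With the arm out it lies between the ears of the lock block, 6 mm from each.
- lock (a point): Inner end of the lock hole's adjustment: 44 mm from the pivot along -y of the drone, level with the top of the blue block's upper ear, 104 mm above the table; axes as the drone's. Fixed to the drone, not the block, which is bolted tight anywhere along its slots: the real hole axis is 3 to 19 mm from here towards -y of the drone (along the swung-out arm); in x it is true.
- lower (a point): Straight below point lock, level with the lower ear's top face, 74 mm above the table; the lower hole is shifted just as the upper one. Both ears are 44 x 56 mm, 8 mm thick, with vertical 13.5 mm through holes with 1 mm chamfers, exactly in line; a wall joins them on the +x side only. Below the lower ear is free space.
- pin: Lock pin, about 70 g, steel with a red square head. Origin on its axis at the collar's underside, z up to the head. Shank diameter 12 mm, 46 mm long below the origin, its last 6 mm tapering to a flat 10 mm tip. Collar diameter 28 mm, 0..5 mm; head 20 x 20 mm, 5..35 mm, sides along its x and y. Starts upright in a rack hole, collar on the rack.
- pin_tip (a point): Centre of the lock pin's tip, 46 mm below the pin's origin.
- spare: Pin of the same size with a black head, in the other rack hole. Not to be moved.
- rack: Drilled wooden block 140 x 56 x 62 mm, fixed. Origin at the centre of its underside, long side along its x. Two vertical 14 mm holes, 36 mm either side of the centre along x.
There are look-alikes about, which are no part of the job. What is shaped like the pin but purple, turquoise or white is not meant.

How it is judged:
By the outcome, as a careful person would: the job done as asked, in the order asked, and still so for the second after the job is handed in, with the robot touching nothing.
It also fails if it takes over 72 s, if anything falls off the work surface, if the arm or the gripper's body presses on something with over 40 N, if the wrist force passes 120 N, or if a joint passes its speed limit or range.

## Working session

There is one attempt and no reset: what is moved stays moved. The work goes in short steps, each a Python script; the robot and the scene stay as the last script left them, time stands still between calls to the robot, and variables do not carry over. Pictures are saved under pics/ and viewed, at most 10 in all, crops included, and the job is handed in when it is done.

```bash
mkdir -p pics
python3 - <<'E'
from workcell import ctrl
import cv2,numpy as np
for n in ("scene","top"):
    im=ctrl.read_camera(n); cv2.imwrite(f"pics/{n}0.png",im[:,:,::-1])
    c=ctrl.get_calibration(n); R=cv2.Rodrigues(np.array(c["rvec"]))[0]
    print(n,np.round(c["K"],1).tolist(),"pos",(-R.T@np.array(c["tvec"]).ravel()).round(3))
print(ctrl.state())
E
```

```text
scene [[387.1, 0.0, 320.4], [0.0, 387.1, 199.4], [0.0, 0.0, 1.0]] pos [ 0.734 -0.398  0.682]
top [[416.8, 0.0, 318.3], [0.0, 416.8, 202.1], [0.0, 0.0, 1.0]] pos [ 0.444 -0.11   0.892]
{'time_s': 0.1, 'q': array([ 1.00491553e+00,  1.58993650e-01,  1.59808826e+00,  3.71280937e-05,
        1.38619933e+00, -2.10125166e-01]), 'qd': array([ 0.00046067, -0.00171555, -0.00244533, -0.00057322,  0.00038508,
       -0.00044578]), 'tau': array([-3.10437815e-05, -3.86501634e+01, -3.22961104e+01,  7.03146611e-02,
        3.38978029e-02, -4.81722327e-05]), 'position': array([0.19998842, 0.53850637, 0.21372213]), 'orientation': array([-5.55768805e-01, -3.09135790e+00,  2.43305709e-03]), 'force': array([-0.44895657,  0.38027676, -0.04631566]), 'torque': array([-0.02139181, -0.00279175, -0.0032162 ]), 'gripper_force': 0.0, 'gripper_width': 0.0918219028065841}
```

View pics/scene0.png

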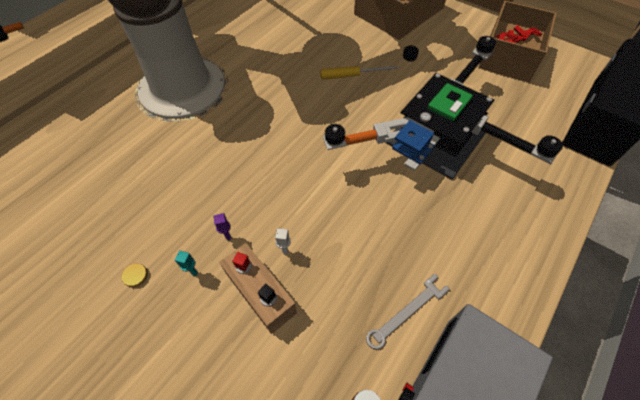

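View pics/top0.png

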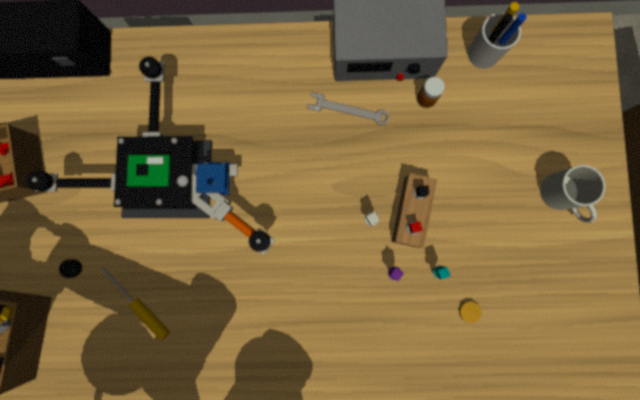

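The scene shows the drone at upper right with its arm folded towards the robot. In the top view the pivot bolt is near (182,181), the blue block at (212,178) and the orange tube at (240,222). Pin-like things in the top view are red (416,227) and black (422,191) in the rack, with white (372,218), purple (396,273) and turquoise (442,272) outside it. The red one in the wooden rack fits the description. I'll take close wrist views of both areas next.

```bash
cat > h.py <<'E'
from workcell import ctrl
import cv2,numpy as np
from scipy.spatial.transform import Rotation as Ro
def down(yaw):
    "rotvec, tool z down, tool y at angle yaw from world x"
    y=np.array([np.cos(yaw),np.sin(yaw),0]);z=np.array([0,0,-1.])
    return Ro.from_matrix(np.c_[np.cross(y,z),y,z]).as_rotvec()
def cast(c,uv,h):
    R=cv2.Rodrigues(np.array(c["rvec"]))[0];o=-R.T@np.array(c["tvec"]).ravel()
    d=np.c_[np.atleast_2d(uv),np.ones(len(np.atleast_2d(uv)))]@np.linalg.inv(c["K"]).T@R
    return o+d*((h-o[2])/d[:,2])[:,None]
def proj(c,P):
    return cv2.projectPoints(np.atleast_2d(np.array(P,float)),np.array(c["rvec"]),np.array(c["tvec"]),np.array(c["K"]),None)[0][:,0]
def snap(n,f):
    c=ctrl.get_calibration(n);im=ctrl.read_camera(n)
    cv2.imwrite(f"pics/{f}.png",im[:,:,::-1]);np.save(f"pics/{f}.npy",c,allow_pickle=True);return c,im
def load(f): return np.load(f"pics/{f}.npy",allow_pickle=True).item(),cv2.imread(f"pics/{f}.png")
E
python3 - <<'E'
from h import *
c=ctrl.get_calibration("wrist");s=ctrl.state()
R=cv2.Rodrigues(np.array(c["rvec"]))[0];o=-R.T@np.array(c["tvec"]).ravel()
T=Ro.from_rotvec(s["orientation"]).as_matrix()
print("cam in tool",(T.T@(o-s["position"])).round(3),(T.T@R.T).round(2).tolist(),np.round(c["K"],0).tolist())
t,_=load("scene0") if 0 else (ctrl.get_calibration("top"),0)
print(cast(t,[[182,181],[212,178]],.114),cast(t,[[260,240]],.127),cast(t,[[416,227],[422,191]],.097))
for y in (0,np.pi): print(ctrl.inverse_kinematics([.45,.09,.3],down(y)))
E
```

```text
cam in tool [ 0.068  0.001 -0.169] [[0.0, -0.97, -0.24], [1.0, 0.0, 0.0], [-0.0, -0.24, 0.97]] [[307.0, 0.0, 323.0], [0.0, 307.0, 202.0], [0.0, 0.0, 1.0]]
[[0.57189809 0.16589452 0.114     ]
 [0.57626809 0.10847023 0.114     ]] [[0.4567502  0.01544615 0.127     ]] [[ 0.4756337  -0.27651723  0.097     ]
 [ 0.5441094  -0.29099103  0.097     ]]
[-6.69423923e-02 -1.97006229e-01  1.78021873e+00 -4.44089210e-16
  1.55838015e+00 -6.69423923e-02]
None
```

Run:
```python
from h import *
ctrl.move_ptp([.53,.09,.22],down(0)); ctrl.hold(.2)
c,im=snap("wrist","w1")
print(ctrl.state()["time_s"],ctrl.state()["position"])
```

```text
2.3583 [0.52990804 0.09052359 0.21997996]
```

View pics/w1.png

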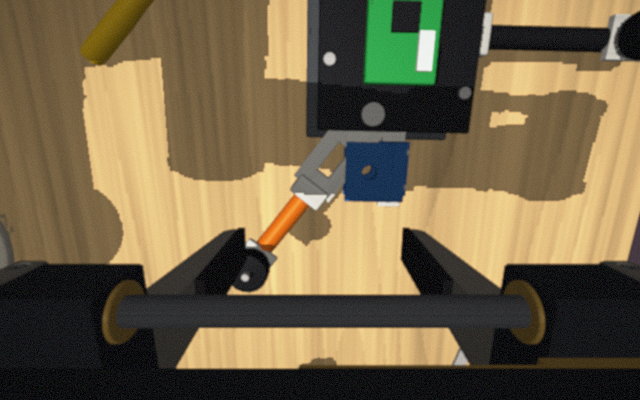

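The wrist view shows the pivot bolt at (373,113), the blue block at x 345–408 and y 142–201 with its hole near (369,170), and the orange tube running from (308,200) to (262,245). Next I'll measure these.

Run:
```python
from h import *
c,im=load("w1");hsv=cv2.cvtColor(im,cv2.COLOR_BGR2HSV)
m=cv2.inRange(hsv,(100,120,40),(125,255,255));m[:130]=0;m[215:]=0
cs,h=cv2.findContours(m,cv2.RETR_CCOMP,cv2.CHAIN_APPROX_NONE)
for k,q in enumerate(cs):
    if len(q)>12:
        print(k,h[0][k][3],len(q),cv2.boundingRect(q),cv2.fitEllipse(q))
        if h[0][k][3]>=0: print(cast(c,[cv2.fitEllipse(q)[0]],.104))
b=max(cs,key=cv2.contourArea);p=cast(c,b[:,0].astype(float),.104)[:,:2]
print("block",cv2.minAreaRect(p.astype(np.float32)),p.min(0),p.max(0))
print("pivot",cast(c,[[373,113]],.116),"hub front corners",cast(c,[[308,137],[470,132]],.114))
o=cv2.inRange(hsv,(5,150,120),(20,255,255));o[:180]=0;o[260:]=0
ys,xs=np.nonzero(o);sel=(xs>240)&(xs<320);P=cast(c,np.c_[xs,ys][sel].astype(float),.09)[:,:2]
v=cv2.fitLine(P.astype(np.float32),cv2.DIST_L2,0,.01,.01).ravel();print("tube",v,np.degrees(np.arctan2(v[1],v[0])),P.min(0),P.max(0))
crop=cv2.resize(im[80:220,290:490],None,fx=4,fy=4,interpolation=cv2.INTER_CUBIC);cv2.imwrite("pics/w1c.png",crop)
```

```text
0 -1 228 (344, 142, 65, 59) ((375.5016174316406, 170.58712768554688), (65.13226318359375, 70.74212646484375), 63.03388214111328)
1 0 32 (360, 164, 13, 12) ((366.0, 169.5), (9.27668285369873, 13.758964538574219), 50.39319610595703)
[[0.56991258 0.11929648 0.104     ]]
block ((0.5785859227180481, 0.11736509948968887), (0.0546254925429821, 0.057621218264102936), 89.46341705322266) [0.54965416 0.09003317] [0.60761881 0.14454627]
pivot [[0.57249941 0.16951875 0.116     ]] hub front corners [[0.51660065 0.14925781 0.114     ]
 [0.65828144 0.15376447 0.114     ]]
tube [0.63599765 0.771691   0.4883459  0.06234895] 50.50598 [0.46244544 0.03381448] [0.51373338 0.09165052]
```

View pics/w1c.png

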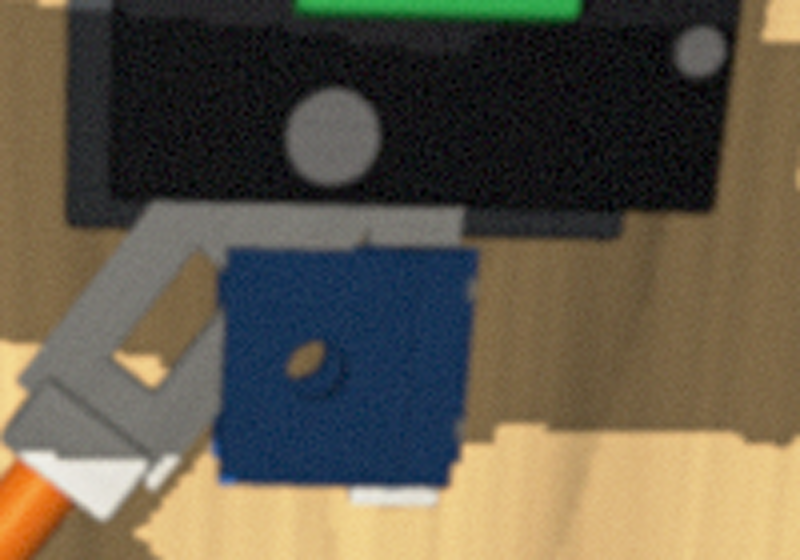

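Run:
```python
from h import *
c,_=load("w1")
f=lambda L:np.array([290,80])+np.array(L,float)/4
def ang(P): d=P[1]-P[0];return np.degrees(np.arctan2(d[1],d[0])).round(2)
for n,L,h in (("hole",[[318,369]],.104),("bolt",[[333,136]],.116),("blk top/bot",[[230,248],[478,250]],.104),("bot",[[222,484],[450,487]],.104),("left",[[230,248],[222,484]],.104),("right",[[478,250],[450,487]],.104),("hubfront",[[112,198],[715,212]],.114)):
    P=cast(c,f(L),h)[:,:2];print(n,P.round(4).tolist(),ang(P) if len(P)>1 else "")
# hub right edge in full picture
print(ang(cast(c,[[476,80],[469,131]],.114)),ang(cast(c,[[490,36],[600,38]],.09)))
```

```text
hole [[0.5733, 0.1167]] 
bolt [[0.5727, 0.1687]] 
blk top/bot [[0.5521, 0.1445], [0.6088, 0.1441]] -0.36
bot [[0.5514, 0.089], [0.606, 0.0883]] -0.69
left [[0.5521, 0.1445], [0.5514, 0.089]] -90.79
right [[0.6088, 0.1441], [0.606, 0.0883]] -92.9
hubfront [[0.5254, 0.1557], [0.6573, 0.1529]] -1.2
-91.4 -0.84
```

```bash
cat >> h.py <<'E'
PIV=np.array([.573,.1685]);PSI=-.016
def push(th,gap=0,z=.068,r=.135):
    f=th-PSI;u=np.array([-np.sin(f),-np.cos(f)]);n=np.array([np.cos(f),-np.sin(f)])
    return [*(PIV+r*u-n*(.028+gap)),z],down(-f),n
E
python3 - <<'E'
from h import *
ctrl.gripper_to(0,10)
p,o,n=push(.68,.03,.19);ctrl.move_ptp(p,o)
p,o,n=push(.68,.03);ctrl.move_linear(p,o,.15)
f0=ctrl.state()["force"];th=.75;hist=[]
while th>-.12:
    th-=.03 if th>.12 else .008
    p,o,n=push(th);ctrl.move_linear(p,o,.08 if th>.12 else .04)
    F=-(ctrl.state()["force"]-f0)[:2]@n;hist.append((round(th,3),round(F,1)))
    if F>(8 if th>.12 else 6):break
print(hist,ctrl.state()["time_s"],ctrl.state()["position"])
E
```

```text
[(0.72, np.float64(1.0)), (0.69, np.float64(1.3)), (0.66, np.float64(0.7)), (0.63, np.float64(0.8)), (0.6, np.float64(1.2)), (0.57, np.float64(0.7)), (0.54, np.float64(1.0)), (0.51, np.float64(0.7)), (0.48, np.float64(1.3)), (0.45, np.float64(0.4)), (0.42, np.float64(-0.5)), (0.39, np.float64(0.3)), (0.36, np.float64(0.0)), (0.33, np.float64(0.5)), (0.3, np.float64(0.6)), (0.27, np.float64(0.0)), (0.24, np.float64(-0.2)), (0.21, np.float64(0.3)), (0.18, np.float64(1.2)), (0.15, np.float64(0.7)), (0.12, np.float64(-0.2)), (0.112, np.float64(1.2)), (0.104, np.float64(0.8)), (0.096, np.float64(1.0)), (0.088, np.float64(0.6)), (0.08, np.float64(0.6)), (0.072, np.float64(0.3)), (0.064, np.float64(1.1)), (0.056, np.float64(1.3)), (0.048, np.float64(1.7)), (0.04, np.float64(1.1)), (0.032, np.float64(0.5)), (0.024, np.float64(0.4)), (0.016, np.float64(1.9)), (0.008, np.float64(1.5)), (-0.0, np.float64(1.5)), (-0.008, np.float64(0.9)), (-0.016, np.float64(1.5)), (-0.024, np.float64(0.3)), (-0.032, np.float64(3.8)), (-0.04, np.float64(7.6))] 15.8417 [0.54678218 0.03295533 0.06786086]
```

Run:
```python
from h import *
p,o,n=push(0,.02);ctrl.move_linear(p,o,.15)
p,o,n=push(0,.03,.2);ctrl.move_linear(p,o,.3)
ctrl.gripper_to(.04,10)
ctrl.move_ptp([.485,-.31,.2],down(-.2));ctrl.hold(.2)
snap("wrist","w2");c,im=snap("top","t2")
cv2.imwrite("pics/t2c.png",cv2.resize(im[120:260,90:290,::-1],None,fx=4,fy=4))
print(ctrl.state()["time_s"],ctrl.state()["force"])
```

```text
19.075 [-1.20707401  0.3615912  -0.09853732]
```

View pics/w2.png

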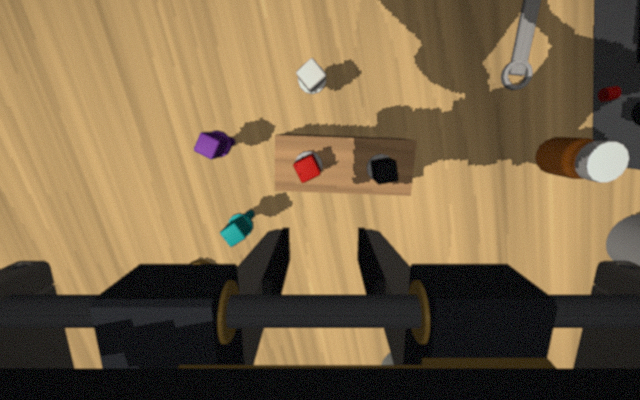

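View pics/t2c.png

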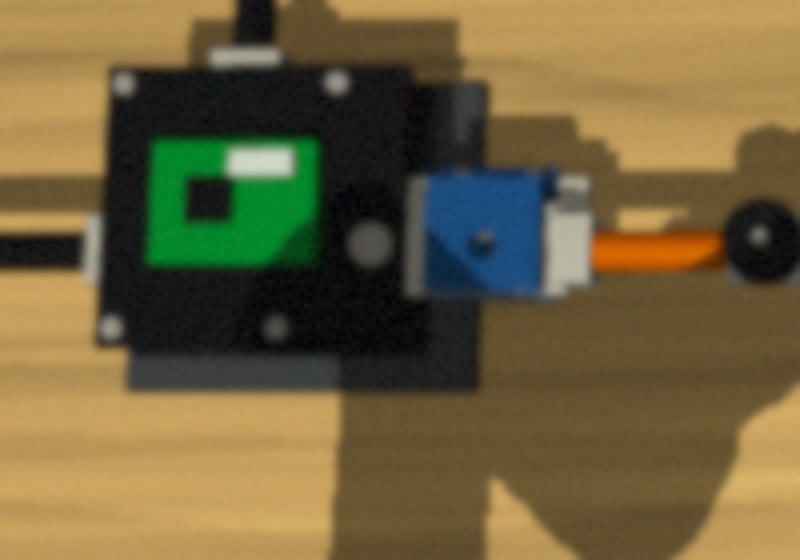

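The arm is now fully out (tube horizontal at y≈250 in the crop, lug inside the block, hole at (483,243)). In the wrist view the rack holds a red head (307,168) and a black head (383,170). The white (311,76), purple (212,145) and turquoise (237,230) ones stand outside the rack. The red one in the rack is the pin, and an enlarged crop should confirm it.

Run:
```python
from h import *
c,im=load("w2");cv2.imwrite("pics/w2c.png",cv2.resize(im[120:210,260:430],None,fx=4.5,fy=4.5,interpolation=cv2.INTER_CUBIC))
hsv=cv2.cvtColor(im,cv2.COLOR_BGR2HSV)
m=cv2.inRange(hsv,(0,150,60),(6,255,255))|cv2.inRange(hsv,(174,150,60),(180,255,255))
m[:130]=0;m[210:]=0;m[:,:270]=0;m[:,350:]=0
q=max(cv2.findContours(m,0,cv2.CHAIN_APPROX_NONE)[0],key=cv2.contourArea)
v=hsv[...,2][m>0];print(cv2.boundingRect(q),np.percentile(v,[5,25,50,75,95]))
t=m&cv2.inRange(hsv[...,2],int(np.percentile(v,50)*.85),255)
q=max(cv2.findContours(t,0,cv2.CHAIN_APPROX_NONE)[0],key=cv2.contourArea)
P=cast(c,q[:,0].astype(float),.097)[:,:2].astype(np.float32);print(cv2.minAreaRect(P),cv2.boundingRect(q))
# rack top edges / centre
print(cast(c,[[276,135],[416,140],[412,194],[273,191]],.062).round(4).tolist())
```

```text
(293, 155, 28, 28) [ 97.05 176.   190.   195.   200.95]
((0.476432204246521, -0.2760648727416992), (0.01732073351740837, 0.01812741905450821), 14.111872673034668) (293, 157, 26, 26)
[[0.4519, -0.2416, 0.062], [0.5856, -0.2733, 0.062], [0.5748, -0.3265, 0.062], [0.4358, -0.2955, 0.062]]
```

View pics/w2c.png

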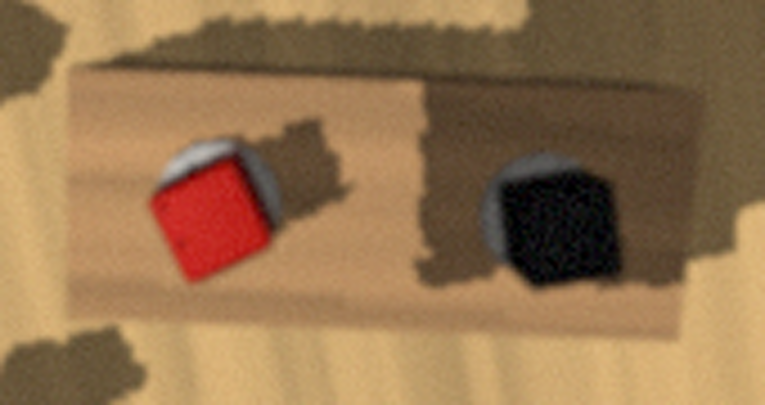

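The crop confirms a red square head on its steel collar in the wooden rack, with the black spare beside it. I'll grasp the red one.

Run:
```python
from h import *
x,y=.4765,-.2762;o=down(.246)
ctrl.move_ptp([x,y,.125],o);ctrl.move_linear([x,y,.070],None,.1)
print(ctrl.state()["position"],ctrl.state()["force"])
ctrl.gripper_to(0,30);s=ctrl.state();print(s["gripper_width"],s["gripper_force"],s["force"],s["position"])
ctrl.move_linear([x,y,.13],None,.12);s=ctrl.state();print(s["gripper_width"],s["force"])
ctrl.move_linear([x,y,.20],None,.2)
ctrl.move_ptp([.5725,.117,.20],down(-.016));ctrl.hold(.3)
c,im=snap("wrist","w3");s=ctrl.state();print(s["gripper_width"],s["position"],s["force"],s["torque"],s["time_s"])
p=s["position"];T=Ro.from_rotvec(s["orientation"]).as_matrix()
print("tip,origin px",proj(c,[p+T@[0,0,.046-.008],p+T@[0,0,-.008]]),"hole px",proj(c,[.573,.1167,.104]))
```

```text
[ 0.47701188 -0.27677337  0.07072673] [ 0.42240415 -0.32415332  0.58905465]
0.019969041581415044 30.00066250562668 [-0.83750824 -0.5686379   2.09202406] [ 0.47686406 -0.27651281  0.07063455]
0.019987613457706506 [-0.72110383  0.9660243  -1.12617799]
0.019392971369468433 [0.57260242 0.11652878 0.20003645] [ 0.19054731 -1.26674413 -0.19959523] [-0.11201441  0.09202264  0.00962602] 23.6833
tip,origin px [[323.02017464 224.8575412 ]
 [323.01093899 250.57813682]] hole px [[323.46171093 204.17367556]]
```

View pics/w3.png

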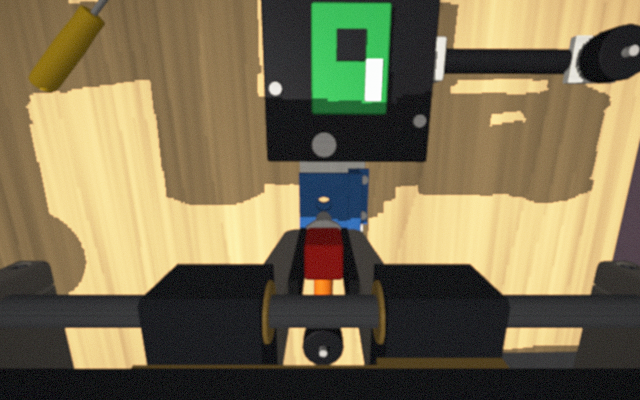

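The pin is held (red head at (323,255)). The block's hole shows just ahead of the tip near (324,200), as predicted. Next I'll feel for it gently.

```bash
cat >> h.py <<'E'
def force(f0,n=3):
    r=[]
    for _ in range(n): ctrl.hold(.01);r.append(ctrl.state()["force"])
    return np.mean(r,0)-f0
def descend(x,y,z,zend,f0,lim,step=.0015,k=1e-4,feed=.04):
    "lower in steps, yielding sideways to the felt force; stop at lim N upward"
    log=[]
    while z>zend:
        z=max(z-step,zend);ctrl.move_linear([x,y,z],None,feed);F=force(f0)
        log.append([round(z*1e3,1),round(x*1e3,1),round(y*1e3,1),*F.round(1).tolist()])
        if F[2]>lim:break
        d=np.where(np.abs(F[:2])>2,F[:2],0)*k;x+=np.clip(d[0],-.0005,.0005);y+=np.clip(d[1],-.0005,.0005)
    return x,y,z,log
E
python3 - <<'E'
from h import *
ctrl.move_linear([.573,.1167,.166],down(-.016),.15);ctrl.hold(.2)
f0=force(0,10);np.save("f0.npy",f0)
for dy in (0,-.002,.002,-.004,.004):
    ctrl.move_linear([.573,.1167+dy,.162],None,.05)
    x,y,z,log=descend(.573,.1167+dy,.162,.148,f0,4,k=0)
    print(dy,log[-3:],ctrl.state()["time_s"])
    if z<.1515:break
    ctrl.move_linear([.573,y,.162],None,.08)
E
```

```text
0 [[150.0, np.float64(573.0), np.float64(116.7), 0.2, -1.5, -0.0], [148.5, np.float64(573.0), np.float64(116.7), 0.0, -1.2, -0.9], [148.0, np.float64(573.0), np.float64(116.7), -0.2, -1.8, 0.0]] 27.3417
```

It went straight into the upper ear. I'll continue down, yielding to side forces.

Run:
```python
from h import *
f0=np.load("f0.npy")
x,y,z,log=descend(.573,.1167,.148,.1100,f0,5,k=1.5e-4)
for l in log: print(*l)
s=ctrl.state();print(s["time_s"],s["position"],s["gripper_width"],s["torque"])
```

```text
146.5 573.0 116.7 -0.4 -1.9 -0.3
145.0 573.0 116.7 -0.2 -2.2 -0.3
143.5 573.0 116.4 0.5 -1.0 -0.4
142.0 573.0 116.4 0.5 -0.5 -0.3
140.5 573.0 116.4 -0.1 -0.6 -0.5
139.0 573.0 116.4 0.4 -0.3 0.1
137.5 573.0 116.4 0.2 -1.1 -0.2
136.0 573.0 116.4 -0.0 -0.3 0.5
134.5 573.0 116.4 -0.6 -0.6 0.2
133.0 573.0 116.4 0.1 -0.6 0.2
131.5 573.0 116.4 0.3 -0.4 0.2
130.0 573.0 116.4 -0.1 -0.3 -0.3
128.5 573.0 116.4 0.2 -0.5 0.7
127.0 573.0 116.4 -0.6 -0.7 -0.0
125.5 573.0 116.4 0.6 -0.2 0.3
124.0 573.0 116.4 0.0 -0.2 -0.5
122.5 573.0 116.4 0.3 -0.4 -0.5
121.0 573.0 116.4 -0.2 -0.5 0.0
119.5 573.0 116.4 0.3 -0.3 -0.5
118.0 573.0 116.4 0.3 -0.4 -0.1
116.5 573.0 116.4 0.2 -0.2 -0.0
115.0 573.0 116.4 -0.4 -0.1 -0.3
113.5 573.0 116.4 0.4 -0.3 0.5
112.0 573.0 116.4 -2.3 -1.1 4.7
110.5 572.7 116.4 -4.6 -1.0 12.4
34.2167 [0.57334419 0.11634173 0.11261028] 0.01970110427550337 [-0.23509577  0.96584187  0.00183948]
```

The collar seated at TCP z≈112.6 mm, as expected, with about 12 N. I'll release, retreat and check.

Run:
```python
from h import *
ctrl.gripper_to(.045);s=ctrl.state();print(s["gripper_width"],s["force"],s["position"])
ctrl.move_linear([.573,.1164,.19],None,.12)
ctrl.move_linear([.53,.05,.23],None,.2);ctrl.hold(.2)
c,im=snap("wrist","w4");_,sc=snap("scene","s4")
a=cv2.resize(im[40:240,230:470],(480,400));b=cv2.resize(sc[80:200,320:464],(480,400),interpolation=cv2.INTER_CUBIC)
cv2.imwrite("pics/fin.png",np.vstack([np.hstack([a,b])])[:,:800,::-1] if 0 else cv2.resize(np.hstack([a,b]),(800,333))[:,:,::-1])
hsv=cv2.cvtColor(im,cv2.COLOR_RGB2HSV)
m=cv2.inRange(hsv,(0,150,50),(5,255,255))|cv2.inRange(hsv,(174,150,50),(180,255,255))
ys,xs=np.nonzero(m[:230]);print(xs.min(),xs.max(),ys.min(),ys.max())
T=np.array([[.573+i,.1164+j,.139] for i in(-.01,.01) for j in(-.01,.01)]);print("expected seated head top",proj(c,T).round(1).tolist(),ctrl.state()["time_s"])
```

```text
0.04500030476654413 [-0.13895818 -0.16947243 -0.43816879] [0.57257083 0.11637023 0.11027306]
360 386 116 139
expected seated head top [[362.3, 140.9], [362.7, 115.9], [386.4, 140.6], [387.3, 115.5]] 36.4667
```

View pics/fin.png

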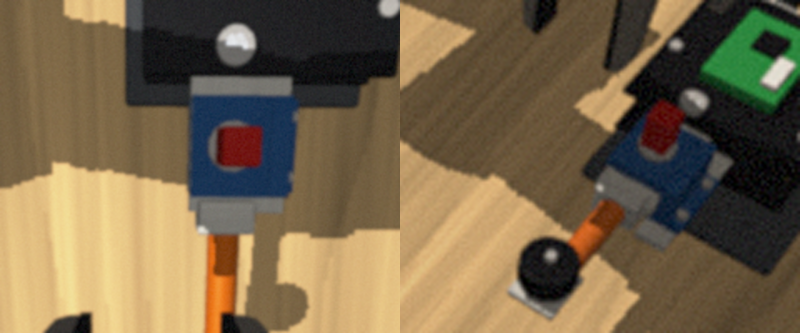

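The pictures show the red head upright, its collar on the blue block, where a seated pin should be, with the arm straight out and the gripper clear.

```bash
python3 -c "
from workcell import ctrl
print(ctrl.sign_off())"
```

```text
the job is handed in; nothing more can be done
None
```

Job handed in at about 36 s of the 72 s: the arm is out at its stop, the red pin is through both ears with its collar seated on the block and let go (peak felt force about 12 N), and I left the black pin in its rack.

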